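# Fit the diffuser slide to the light-sensor head

## Task

Make the light-sensor head ready for a diffuse reading: swing the black dust cover all the way aside on its pin to bare the port, then take the filter slide with the round white window and, window end first, slip it flat up the sloping panel under the sprung steel clip until it meets the two end stops, window over the port, and let go so that the clip holds it. Leave the other two slides and everything else on the bench where they are.

Things in the scene. Friction and masses are not known exactly. Their poses are not given: they have to be found in the camera images.
- head: Light-sensor head, a white bench instrument 178 mm wide with blue side vents, fixed to the bench at the robot's left front; origin on the table straight below the port, x away from the keys on its front lip. Its aluminium panel faces the robot's right, rises to the left at 32 degrees to the table, and reaches from x = -85 to 112 mm, y = -64 to 114 mm in the port's axes. Display at its top left.
- port (a point): Centre of the port, a round 22 mm hole in the sloping panel, 82 mm above the table; the point lies in the panel's plane. Axes: x straight up the slope, y level along the panel (to the left as one looks up the slope), z out of the panel at right angles. Two steel end stops, 9 mm high, have their near faces at x = 40 mm and stand at y = -17 and 17 mm.
- cover (a joint): Angle in rad of the dust cover about its pin: 0 with the disc right over the port, growing as it swings clockwise seen from above the panel (down the slope first, then out to the left), 2.42 at its stop, the disc then about 78 mm left of the port. It stays where it is left: friction 0.05 N m, about 1 N at the knob.
- cover_pin (a point): The steel pin on which the dust cover turns, at x = 22, y = 36 mm in the port's axes, the point 5 mm above the panel; its head rises to 9 mm and is 12 mm across. Axes as for the port. The turning axis is the panel's normal.
- cover_knob (a point): Middle of the round upright thumb knob of the dust cover, 12 mm across, from 5 to 25 mm above the panel (the point at 15 mm), 58 mm from the pin. The cover is a black disc 38 mm across, its top 5 mm above the panel, on an 18 mm wide arm; the knob stands at the disc's outer edge. z runs along the knob, out of the panel; x points from the pin to the knob.
- clip (a joint): Angle in rad by which the sprung clip is lifted: 0 at rest with its heel 1.5 mm over the panel, about 0.075 when bearing on a slide 6 mm thick, 0.6 at most. The spring presses the heel down with about 2.5 N.
- clip_toe (a point): Tip of the clip's turned-up toe. The clip is a 12 mm wide steel strip on the line y = 0 of the port's axes, hinged at x = 90 mm; it comes down the slope to a rounded heel at x = 30 mm, and from there the toe rises to this tip at x = 7 mm, 15 mm above the panel (underside 14). A slide pushed up the panel goes under the toe and lifts the clip against about 3 to 6 N.
- opal_fin (a point): Middle of the grip fin of the wanted slide (ROUND white window). The slide is a black plate 96 x 50 x 6 mm, 45 g, flat on a 3 mm grey mat at the robot's right front. Fin: 32 mm long, 10 mm thick, 6 to 34 mm above the underside (this point at 20), on the middle line. x: to the leading (window) end, its edge 76 mm ahead of this point, tail edge 20 mm behind; y through the fin's thickness; z up.
- opal_window (a point): Centre of the round 34 mm opal window of the wanted slide, at the slide's underside, 36 mm ahead of its fin's middle; axes as for its fin. With the slide home this point lies on the port's centre.
- slit_fin (a point): Middle of the grip fin of the slide whose white window is a narrow slit, 34 x 8 mm; otherwise like the wanted slide. To be left where it lies.
- blank_fin (a point): Middle of the grip fin of the blank slide, without a window; otherwise like the wanted slide. To be left where it lies.
- pod_a: Beige probe pod, 90 x 30 x 22 mm, lying loose on the bench between the robot and the head and mat; origin under its middle, x along it. To be left.
- pod_b: Another such pod, lying beyond the gap between the mat and the head. To be left.
- driver: Screwdriver 170 mm long, lying beyond the mat; origin under its middle, x along it. To be left.
- blower: Black rubber lens blower, a bulb 56 mm across and 95 mm tall with its nozzle up, standing at the far right corner of the mat; origin under its middle. To be left.
- cleaner: Small clear bottle, 40 mm across and 95 mm tall, standing left of the head; origin under its middle. To be left.
- wipes: Cardboard box of wipes, 130 x 110 x 75 mm, standing left of the head; origin under its middle. To be left.
Mind the look-alikes: they are no part of the job. Leave any yellow look-alike of the part that bears opal_fin alone.

How it is judged:
On the way, in this order (a step that is already met when the one before it is completed fails the run):
1. the dust cover is swung all the way aside (value of joint cover above 2.1 rad), for 0.2 s.
2. the round-window slide lies over the port with the clip bearing on it (distance between opal_window and port below 0.008 m and value of joint clip above 0.04 rad), for 0.2 s.
At the end, for the whole second after the job is handed in: Cover past 2.1 rad (of 2.42); round-window slide released, flat on the panel (3 mm, 0.06 rad), window centred on the port to 6 mm sideways and within 5 mm of home along the slope, straight to 0.14 rad, clip bearing on it (lifted 0.04 to 0.12 rad); other slides within 25 mm, bystanders within 30 mm (value of joint cover above 2.1 rad and x of opal_window in the frame of port between -0.005 and 0.004 m and y of opal_window in the frame of port between -0.006 and 0.006 m and z of opal_window in the frame of port below 0.003 m and angle between the z axis of opal_window and the z axis of port, either way round below 0.06 rad and angle between the x axis of opal_window and the x axis of port, either way round below 0.14 rad and value of joint clip between 0.04 and 0.12 rad); the robot touches nothing.
It fails at once if another slide is moved more than 25 mm (distance of any of slit_fin, blank_fin from where it was at the start of the episode above 0.025 m).
It fails at once if a bystander is moved more than 30 mm (distance of any of pod_a, pod_b, driver, blower, cleaner, wipes from where it was at the start of the episode above 0.03 m).
It also fails if it takes over 59 s, if anything falls off the work surface, if the arm or the gripper's body presses on something with over 40 N, if the wrist force passes 120 N, or if a joint passes its speed limit or range.

## Robot

A 6-joint arm with a two-finger parallel gripper is mounted at the origin on the work surface. World frame = base frame: x ahead of the robot, y to its left, z up, the work surface at z = 0. Lengths are in m, angles in rad, forces in N, time in s.
With the tool pointing down it reaches from about 0.375 to 0.975 m from the base axis. Payload 3.8 kg.
Tool frame: the origin (TCP) lies at the very end of the fingers, on their centre line; the grasp point (between the pads) lies 19 mm behind it (bot.tcp_to_grasp is the z of the grasp point in the tool frame, in m); z points along the fingers, y is the direction in which the jaws open and shut (so a half turn about z gives the same grasp; the last joint's range is limited). The gripper opens to 85 mm and grips with 20 to 120 N. Pads are 22 mm wide; open, the fingers measure 114 mm over their backs; the gripper's body (76 mm by 85 mm) begins 54 mm behind the grasp point. The pads swing forward as they close: fully open they stand 13 mm farther back than shut.
Start: joints at [-1.225, 0.264, 1.604, -0, 1.274, -0.037], TCP at [0.252, -0.626, 0.199] pointing down, gripper open.
Joint ranges: [-2.63, 2.63], [-0.94, 2.18], [0.31, 2.57], [-1.31, 4.45], [0, 2.66], [-2.55, 2.55]. Speed limits (rad/s): [2.57, 2.57, 3.14, 3.14, 3.14, 3.14].

## Interface

Orientations are given as a rotation vector (axis times angle).
In Python, from workcell import status, vision, job, bot gives the robot as it stands.
- The arm moves only by the tool apply_moves, never from a script. Its argument "deltas" is a list of rows, each a list of 7 numbers: the shift along the tool's x, y, z in m, then the turn, a rotation vector about the tool's x, y, z in rad, then the closure, from 0 (fully open) to 1 (shut). In form: [[x, y, z, rx, ry, rz, jaw], ...]. A call has 1 to 8 rows; each row is the pose to reach, as a shift and turn from the pose commanded when the call began, along the tool's axes at that moment; what a row does not reach only later rows make up. A row lasts 1/12 s, in which the tool goes at most 41.7 mm and 7.16 degrees, less where a joint would pass 70% of its speed; a pose out of reach is approached as far as the arm can. A call with a gripper value outside its range is refused whole. The fingers move at their own pace and stop on an object; "squeeze" is the grip in N (left out, the last holds). Time passes only in rows, so rows that repeat a pose let the fingers close. It gives the time, the measured TCP pose, the force and the opening at its end, in the units of the state.
- status.read_state(): the state, without advancing time (a new reading comes with each control period).
- vision.read_camera(name): name is "side" or "top" or "wrist"; returns the picture (400x640x3 uint8, red, green, blue); there is no depth.
- vision.get_calibration(name): a dict with "fov_y" (degrees; the focal length in pixels is half the picture's height over the tangent of half this angle, whatever the lens; pixels are square), "cx", "cy" (the principal point, pixels), "R" (3x3) and "t" (3): a world point X has camera coordinates R X + t; the wrist camera has in their place "tool_from_camera" (4x4, takes a point from camera to tool coordinates, whose origin is the TCP and whose axes are the flange's). Camera axes: x right, y down, z forward; pixel columns grow to the right and rows downward; lengths in m; the calibration is good to about 2 mm. The wrist camera is an equidistant fisheye: a pixel r from the principal point sees the ray r / f radians off the axis. A picture is of the moment at which its call begins: read the wrist's pose just before it. get_calibration takes no time and is no camera call.
- job.finish_job(): hands the job in, once; it reports no verdict.
The state is a dict: "time": time; "q": joint angles; "joint_vel": joint speeds; "joint_torque": joint torques, N m; "tool_pos": TCP position; "tcp_rot": TCP orientation; "wrist_force": force on the tool from outside, world axes, zero at the start; "torque": the same for the moment, N m; "width": opening from 0.0 (shut) to 1.0 (fully open).
Only numpy, scipy, OpenCV 4.12 (cv2) and the standard library are available. Lean on these libraries where they do the work, as an engineer would, in place of code of your own. Each camera call takes 0.05 s, during which the arm holds its last target. There are 200 camera calls.

## Working session

There is one attempt and no reset: what is moved stays moved. The work goes in short steps, Python scripts to look and compute and a tool call to move; the robot and the scene stay as the last step left them, time stands still between calls to the robot, and variables do not carry over. Pictures are saved under pics/ and viewed, about 8 in all and at most 12, crops included, and the job is handed in when it is done.

Besides the shell and the picture viewer there is one more tool, called after "Call:" as name(argument=value, ...), one argument or row to a line, values as JSON. apply_moves: Moves the arm, as the interface text tells. Its arguments: {"type":"object","properties":{"deltas":{"type":"array","items":{"type":"array","items":{"type":"number"}}},"squeeze":{"type":"number"}},"required":["deltas"]}

```bash
ls; mkdir -p pics; python3 - <<'E'
from workcell import status, vision, job, bot
import cv2, numpy as np
np.set_printoptions(precision=4,suppress=True)
s=status.read_state();print(s, bot.tcp_to_grasp)
for n in("top","side","wrist"):
    im=vision.read_camera(n);cv2.imwrite(f"pics/{n}0.png",im[:,:,::-1]);print(n,vision.get_calibration(n))
E
```

```text
pics
{'time': 0.0, 'q': array([-1.2249,  0.2648,  1.6054, -0.    ,  1.2737, -0.0369]), 'joint_vel': array([-0.0001, -0.0002, -0.0001, -0.0006, -0.0004, -0.0003]), 'joint_torque': array([  0.0022, -51.5108, -36.7311,  -0.0002,   0.0131,  -0.    ]), 'tool_pos': array([ 0.2519, -0.6254,  0.1976]), 'tcp_rot': array([-3.082 , -0.5973,  0.0006]), 'wrist_force': array([ 0.4625, -0.2944,  0.4708]), 'torque': array([ 0.0163, -0.0205,  0.0341]), 'width': 0.9996300756292216} -0.0187
top {'fov_y': 48.303284521272005, 'cx': 321.8443000065331, 'cy': 196.470774218105, 'R': array([[ 0.0188, -0.9998, -0.0064],
       [-0.9932, -0.018 , -0.1148],
       [ 0.1147,  0.0085, -0.9934]]), 't': array([0.0212, 0.4748, 1.3277])}
side {'fov_y': 44.64697948511614, 'cx': 317.0676073172931, 'cy': 200.04313717876872, 'R': array([[ 0.9996, -0.0275,  0.0027],
       [-0.0168, -0.681 , -0.7321],
       [ 0.0219,  0.7318, -0.6812]]), 't': array([-0.4597,  0.0998,  1.7659])}
wrist {'fov_y': 65.70646984690485, 'cx': 319.22589561525206, 'cy': 200.31018188885307, 'tool_from_camera': array([[ 0.0001, -0.9463, -0.3232,  0.0833],
       [ 1.    , -0.0001,  0.0003, -0.0009],
       [-0.0003, -0.3232,  0.9463, -0.1751],
       [ 0.    ,  0.    ,  0.    ,  1.    ]])}
```

View pics/top0.png

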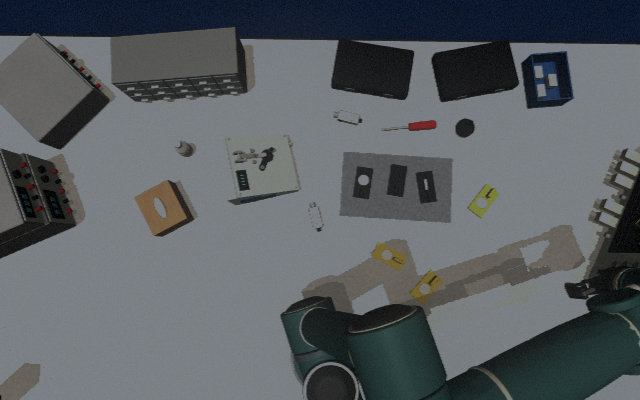

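View pics/side0.png

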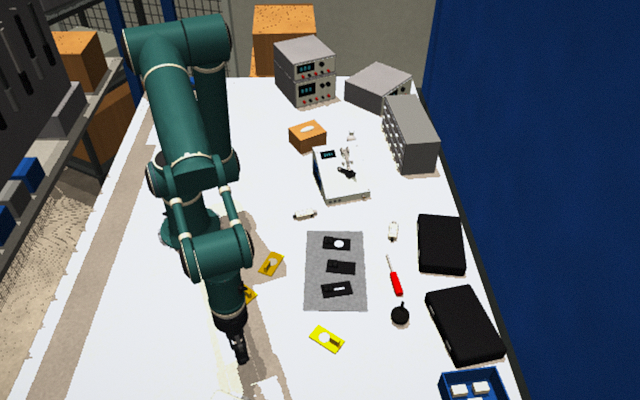

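The top view shows the head at about (262,170), with the cover knob near (268,155). The mat is at about (395,187), with the round-window slide leftmost at (363,182), then the blank at (397,180) and the slit slide at (427,187). The yellow look-alikes lie off the mat. I'll enlarge both views of the head and the mat.

```bash
cat > h.py <<'E'
import numpy as np, cv2
from scipy.spatial.transform import Rotation as Rn
from workcell import status, vision, job, bot
np.set_printoptions(precision=4,suppress=True)
def ray(n,u,v,s=None):
    c=vision.get_calibration(n); f=200/np.tan(np.radians(c['fov_y']/2))
    a,b=(u-c['cx'])/f,(v-c['cy'])/f
    if n!='wrist':
        return -c['R'].T@c['t'], c['R'].T@np.array([a,b,1.])
    r=np.hypot(a,b); k=np.sin(r)/max(r,1e-9); d=np.array([a*k,b*k,np.cos(r)])
    T=c['tool_from_camera']; R=Rn.from_rotvec(s['tcp_rot']).as_matrix()
    return s['tool_pos']+R@T[:3,3], R@T[:3,:3]@d
def onz(n,u,v,z,s=None):
    o,d=ray(n,u,v,s); return o+d*(z-o[2])/d[2]
def cross(*rays):
    A=0;b=0
    for o,d in rays:
        d=d/np.linalg.norm(d);P=np.eye(3)-np.outer(d,d);A=A+P;b=b+P@o
    return np.linalg.solve(A,b)
def proj(n,X,s=None):
    c=vision.get_calibration(n); f=200/np.tan(np.radians(c['fov_y']/2))
    if n!='wrist':
        p=c['R']@X+c['t']; return np.array([c['cx']+f*p[0]/p[2],c['cy']+f*p[1]/p[2]])
    T=c['tool_from_camera'];R=Rn.from_rotvec(s['tcp_rot']).as_matrix()
    p=T[:3,:3].T@(R.T@(X-s['tool_pos'])-T[:3,3]); r=np.hypot(*p[:2]);t=np.arctan2(r,p[2])
    return np.array([c['cx']+f*t*p[0]/r,c['cy']+f*t*p[1]/r])
E
python3 - <<'E'
from h import *
t=cv2.imread('pics/top0.png');s=cv2.imread('pics/side0.png')
a=cv2.resize(t[125:215,220:310],(400,400),interpolation=cv2.INTER_CUBIC)
b=cv2.resize(s[140:210,305:375],(400,400),interpolation=cv2.INTER_CUBIC)
cv2.imwrite('pics/c1.png',np.hstack([a,b]))
for n,u,v,z in [('top',262,170,.08),('top',363,182,.02),('side',339,243,.02),('top',397,180,.02),('top',427,187,.02),('top',316,216,.02)]:print(n,u,v,onz(n,u,v,z))
E
```

```text
top 262 170 [0.5434 0.2071 0.08  ]
top 363 182 [ 0.5221 -0.0952  0.02  ]
side 339 243 [ 0.5328 -0.1064  0.02  ]
top 397 180 [ 0.5301 -0.1993  0.02  ]
top 427 187 [ 0.5101 -0.2909  0.02  ]
top 316 216 [0.4151 0.0467 0.02  ]
```

View pics/c1.png

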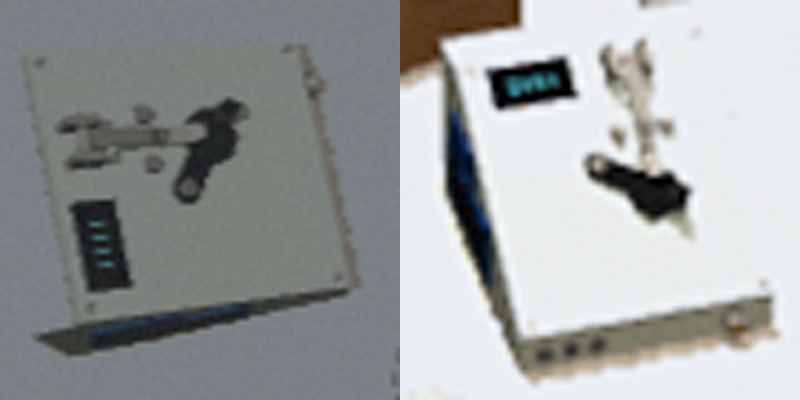

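The zoomed crops show the aluminium panel rising to image-left. The clip points right towards the disc, the pin is at about top pixel (262,167), and the knob is at about (273,150). Next I'll move to a view pose between the head and the mat.

```bash
cat >> h.py <<'E'
def delta(P,R,s):
    R0=Rn.from_rotvec(s['tcp_rot']); R=Rn.from_matrix(R)
    d=R0.inv().apply(np.array(P)-s['tool_pos']); w=(R0.inv()*R).as_rotvec()
    print('delta',d,w,'deg',np.degrees(np.linalg.norm(w)))
    return d,w
RV=np.array([[0,1,0],[1,0,0],[0,0,-1.]])  # tool x=+Y,y=+X
E
python3 - <<'E'
from h import *
delta([.53,.05,.34],RV,status.read_state())
E
```

```text
delta [ 0.5103 -0.523  -0.1411] [-0.0015 -0.0011 -1.188 ] deg 68.06624358702217
```

Call:
apply_moves(
  deltas=[
    [0.2, -0.2, -0.14, 0, 0, 0, 0],
    [0.2, -0.2, -0.14, 0, 0, 0, 0],
    [0.2, -0.2, -0.14, 0, 0, 0, 0],
    [0.2, -0.2, -0.14, 0, 0, 0, 0],
    [0.2, -0.2, -0.14, 0, 0, 0, 0],
    [0.2, -0.2, -0.14, 0, 0, 0, 0],
    [0.2, -0.2, -0.14, 0, 0, 0, 0],
    [0.2, -0.2, -0.14, 0, 0, 0, 0],
  ],
)

```text
time: 0.82
tool_pos: [0.3643, -0.3631, 0.3415]
tcp_rot: [3.082, 0.6, 0.004]
wrist_force: [0.9, -0.6, 0.4]
width: 1.0
```

Call:
apply_moves(
  deltas=[
    [0.31, -0.32, 0, 0, 0, -0.9, 0.5],
    [0.31, -0.32, 0, 0, 0, -0.9, 0.5],
    [0.31, -0.32, 0, 0, 0, -0.9, 0.5],
    [0.31, -0.32, 0, 0, 0, -0.9, 0.5],
    [0.31, -0.32, 0, 0, 0, -0.9, 0.5],
    [0.31, -0.32, 0, 0, 0, -0.9, 0.5],
    [0.31, -0.32, 0, 0, 0, -0.9, 0.5],
    [0.31, -0.32, 0, 0, 0, -0.9, 0.5],
  ],
)

```text
time: 1.48
tool_pos: [0.4888, -0.0551, 0.3389]
tcp_rot: [2.512, 1.886, 0.0]
wrist_force: [0.3, 0.0, -0.1]
width: 0.497
```

```bash
python3 - <<'E'
from h import *
s=status.read_state();print(s['time'],s['tool_pos'],s['q'],s['width'])
delta([.53,.05,.34],RV,s)
E
```

```text
1.4833 [ 0.4888 -0.0551  0.3389] [-0.1629 -0.1444  1.7826 -0.0001  1.5031  0.1196] 0.4966832133594601
delta [ 0.1124  0.0103 -0.0011] [ 0.0003  0.0001 -0.2825] deg 16.183658701346094
```

Call:
apply_moves(
  deltas=[
    [0.11, 0.01, 0, 0, 0, -0.28, 0.5],
    [0.11, 0.01, 0, 0, 0, -0.28, 0.5],
    [0.11, 0.01, 0, 0, 0, -0.28, 0.5],
    [0.11, 0.01, 0, 0, 0, -0.28, 0.5],
    [0.11, 0.01, 0, 0, 0, -0.28, 0.5],
  ],
)

```text
time: 1.9
tool_pos: [0.5294, 0.0467, 0.3383]
tcp_rot: [-2.227, -2.215, 0.002]
wrist_force: [0.6, -0.3, -0.3]
width: 0.499
```

```bash
python3 - <<'E'
from h import *
import pickle
s=status.read_state();im=vision.read_camera('wrist')[:,:,::-1];cv2.imwrite('pics/w1.png',im);pickle.dump(s,open('w1.pkl','wb'))
print(s['tool_pos'],s['tcp_rot'])
E
```

```text
[0.5294 0.0467 0.3383] [-2.2268 -2.2151  0.0022]
```

View pics/w1.png

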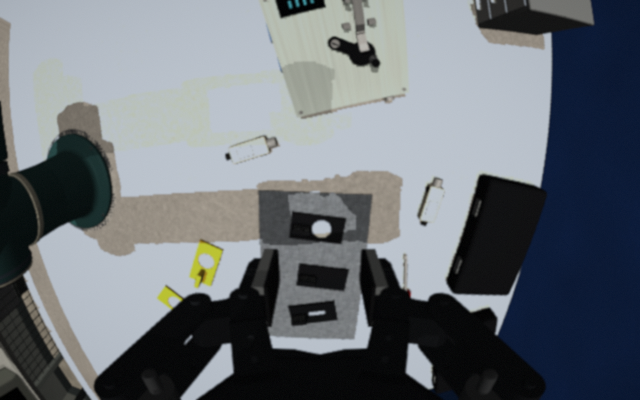

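The wrist view shows the slide's round window at (321,229), with the plate from about 291 to 346, so the window end points to +x. On the head, the pin is at (334,43), the knob at (375,64), and the lip corners at (301,117) and (406,96). I'll fit the head pose from these points.

```bash
cat >> h.py <<'E'
from scipy.optimize import least_squares
def head(p):  # x,y of port, yaw of upslope
    x,y,a=p; h=np.array([np.cos(a),np.sin(a),0]); c,s_=np.cos(np.radians(32)),np.sin(np.radians(32))
    X=c*h+np.array([0,0,s_]); Z=-s_*h+np.array([0,0,c]); Y=np.cross(Z,X)
    return np.array([x,y,.082]),np.c_[X,Y,Z]
def fithead(obs,s,p0=(.55,.2,1.6)):
    def f(p):
        o,R=head(p); return np.concatenate([proj(n,o+R@np.array(q),s)-uv for n,q,uv in obs])
    r=least_squares(f,p0); print('head',r.x,'res px',r.fun.reshape(-1,2).round(1).tolist()); return r.x
E
python3 - <<'E'
from h import *
import pickle
s=pickle.load(open('w1.pkl','rb'))
k=np.array([-8.2,-13.5,25])/1e3
p=fithead([('wrist',[.022,.036,.009],[334,43]),('wrist',k,[375,64]),('wrist',[-.085,-.064,0],[406,96]),('wrist',[-.085,.114,0],[301,117])],s)
o,R=head(p);print(o,R)
# tool pose looking: axis along normal, tool x=port x; over point (-.03,0,.13)
Rt=np.c_[R[:,0],-R[:,1],-R[:,2]]
delta(o+R@np.array([-.05,.02,.13]),Rt,s)
# slide
im=cv2.imread('pics/w1.png')
m=(im[205:255,285:352].min(2)>150).astype(np.uint8)
n,l,st,c=cv2.connectedComponentsWithStats(m);print(st,c+[285,205])
E
```

```text
head [0.588  0.1967 1.7996] res px [[0.8, 2.2], [2.1, -1.2], [2.1, -2.0], [-5.1, 1.0]]
[0.588  0.1967 0.082 ] [[-0.1923 -0.9739  0.1202]
 [ 0.826  -0.2268 -0.5161]
 [ 0.5299  0.      0.848 ]]
delta [0.0375 0.0644 0.1724] [ 0.0639  0.5562 -0.2283] deg 34.64385843949239
[[   0    0   67   50 3149]
 [  28   16   17   14  201]] [[317.8076 229.6091]
 [321.0149 227.791 ]]
```

Call:
apply_moves(
  deltas=[
    [0.037, 0.064, 0.17, 0.064, 0.556, -0.228, 0.5],
    [0.037, 0.064, 0.17, 0.064, 0.556, -0.228, 0.5],
    [0.037, 0.064, 0.17, 0.064, 0.556, -0.228, 0.5],
    [0.037, 0.064, 0.17, 0.064, 0.556, -0.228, 0.5],
    [0.037, 0.064, 0.17, 0.064, 0.556, -0.228, 0.5],
    [0.037, 0.064, 0.17, 0.064, 0.556, -0.228, 0.5],
    [0.037, 0.064, 0.17, 0.064, 0.556, -0.228, 0.5],
    [0.037, 0.064, 0.17, 0.064, 0.556, -0.228, 0.5],
  ],
)

```text
time: 2.62
tool_pos: [0.5943, 0.0807, 0.1706]
tcp_rot: [-1.664, -2.085, -0.478]
wrist_force: [-0.5, -0.8, 1.2]
width: 0.498
```

```bash
python3 - <<'E'
from h import *
import pickle
s=status.read_state();im=vision.read_camera('wrist')[:,:,::-1];cv2.imwrite('pics/w2.png',im);pickle.dump(s,open('w2.pkl','wb'))
print(s['tool_pos'],s['tcp_rot'],s['q'])
cv2.imwrite('pics/w2c.png',cv2.resize(im[0:290,140:530],None,fx=2,fy=2,interpolation=cv2.INTER_CUBIC))
E
```

```text
[0.5943 0.0807 0.1706] [-1.6639 -2.0855 -0.4782] [-0.2171  0.2775  1.7499  0.5077  1.3959 -0.6035]
```

View pics/w2c.png

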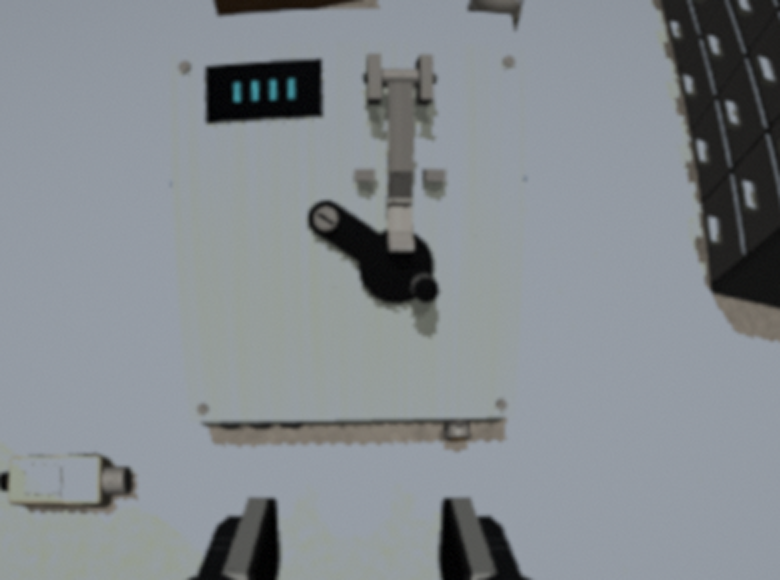

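The close view is clear. In full-image pixels the pin is at (302.5,108.5), the knob top at (352.5,144), the toe tip at (340.5,125), the stops at (323,91) and (356.5,91), and the lip corners at (242.5,210.5) and (393,209.5).

```bash
python3 - <<'E'
from h import *
import pickle
s=pickle.load(open('w2.pkl','rb'))
k=np.array([-8.2,-13.5,25])/1e3
W='wrist'
p=fithead([(W,[.022,.036,.009],[302.5,108.5]),(W,k,[352.5,144]),(W,[-.085,-.064,0],[393,209.5]),(W,[-.085,.114,0],[242.5,210.5]),(W,[.007,0,.015],[340.5,125]),(W,[.04,.017,.009],[323,91]),(W,[.04,-.017,.009],[356.5,91])],s)
np.save('head.npy',p)
o,R=head(p);print(o,R)
Rt=np.c_[R[:,0],-R[:,1],-R[:,2]]
s=status.read_state()
d,w=delta(o+R@np.array([-.0082,-.0135,.06]),Rt,s)
d,w=delta(o+R@np.array([-.0082,-.0135,.008]),Rt,s)
E
```

```text
head [0.5884 0.1983 1.8096] res px [[0.1, 1.1], [3.2, -1.8], [3.7, -0.5], [-7.7, 0.8], [-0.0, 0.0], [-0.9, -0.2], [1.0, -0.0]]
[0.5884 0.1983 0.082 ] [[-0.2006 -0.9716  0.1254]
 [ 0.824  -0.2366 -0.5149]
 [ 0.5299  0.      0.848 ]]
delta [0.0422 0.0335 0.0778] [ 0.0122  0.0031 -0.0092] deg 0.8935308232986277
delta [0.0424 0.0328 0.1298] [ 0.0122  0.0031 -0.0092] deg 0.8935308232986277
```

```bash
python3 - <<'E'
from h import *
import pickle
s=pickle.load(open('w2.pkl','rb'))
W='wrist'
p=fithead([(W,[.022,.036,.009],[302.5,108.5]),(W,[.007,0,.015],[340.5,125]),(W,[.04,.017,.009],[323,91]),(W,[.04,-.017,.009],[356.5,91])],s)
np.save('head.npy',p)
o,R=head(p);Rt=np.c_[R[:,0],-R[:,1],-R[:,2]]
# knob from pixel at z=.025 plane in port frame
for u,v,z in [(352.5,144,.025),(302.5,108.5,.009),(140+395/2,265/2,.005),(242.5,210.5,0),(393,209.5,0)]:
    a,d=ray(W,u,v,s); a=R.T@(a-o);d=R.T@d; print(a+d*(z-a[2])/d[2])
s=status.read_state()
for q in ([-.0082,-.0135,.06],[-.0082,-.0135,.008]): delta(o+R@np.array(q),Rt,s)
E
```

```text
head [0.5881 0.1984 1.7981] res px [[0.0, 0.6], [-0.3, -0.1], [-0.8, -0.5], [1.1, -0.0]]
[-0.01  -0.011  0.025]
[0.0226 0.036  0.009 ]
[-0.0015  0.0019  0.005 ]
[-0.0856  0.1042  0.    ]
[-0.085  -0.0608  0.    ]
delta [0.0423 0.0328 0.0778] [0.0061 0.0031 0.0006] deg 0.3937390378431137
delta [0.0424 0.0325 0.1298] [0.0061 0.0031 0.0006] deg 0.3937390378431137
```

Call:
apply_moves(
  deltas=[
    [0.0375, 0.0305, 0.06, 0.006, 0.003, 0, 0.5],
    [0.0375, 0.0305, 0.06, 0.006, 0.003, 0, 0.5],
    [0.0375, 0.0305, 0.1, 0.006, 0.003, 0, 0.5],
    [0.0375, 0.0305, 0.12, 0.006, 0.003, 0, 0.5],
    [0.0375, 0.0305, 0.13, 0.006, 0.003, 0, 0.5],
    [0.0375, 0.0305, 0.13, 0.006, 0.003, 0, 0.5],
  ],
)

```text
time: 3.17
tool_pos: [0.6, 0.1888, 0.08]
tcp_rot: [-1.652, -2.086, -0.473]
wrist_force: [-0.5, -0.1, -0.4]
width: 0.498
```

Call:
apply_moves(
  deltas=[
    [0, 0, 0, 0, 0, 0, 1],
    [0, 0, 0, 0, 0, 0, 1],
    [0, 0, 0, 0, 0, 0, 1],
    [0, 0, 0, 0, 0, 0, 1],
    [0, 0, 0, 0, 0, 0, 1],
    [0, 0, 0, 0, 0, 0, 1],
  ],
  squeeze=25,
)

```text
time: 3.67
tool_pos: [0.6017, 0.1863, 0.0791]
tcp_rot: [-1.656, -2.083, -0.474]
wrist_force: [0.9, -0.0, 0.1]
width: -0.005
```

```bash
cat >> h.py <<'E'
def where():
    s=status.read_state();o,R=head(np.load('head.npy'));Rt=np.c_[R[:,0],-R[:,1],-R[:,2]]
    print('t',s['time'],'port',R.T@(s['tool_pos']-o)*1e3,'w',s['width']*85,'F',R.T@s['wrist_force'],'ang err',(Rn.from_rotvec(s['tcp_rot']).inv()*Rn.from_matrix(Rt)).as_rotvec())
    return s,o,R,Rt
E
python3 - <<'E'
from h import *
s,o,R,Rt=where()
im=vision.read_camera('wrist')[:,:,::-1];cv2.imwrite('pics/w3.png',im)
c=np.array([22.,36]);a0=np.arctan2(-11-36,-10-22.)
for th in np.linspace(0,2.4,17)[1:]:
    k=c+58*np.array([np.cos(a0-th),np.sin(a0-th)]); print(th,(k-[-10,-11]).round(1))
E
```

```text
t 3.6667 port [-14.0932 -10.4826   5.4295] w -0.4312519139192238 F [-0.1256 -0.9033  0.2017] ang err [-0.0029 -0.0026 -0.0009]
0.15 [-7.4  4.5]
0.3 [-13.4  10.8]
0.44999999999999996 [-18.2  18. ]
0.6 [-22.   25.9]
0.75 [-24.6  34.2]
0.8999999999999999 [-25.8  42.8]
1.05 [-25.8  51.5]
1.2 [-24.5  60.1]
1.3499999999999999 [-21.9  68.3]
1.5 [-18.1  76.2]
1.65 [-13.2  83.3]
1.7999999999999998 [-7.3 89.7]
1.95 [-0.5 95.1]
2.1 [ 7.1 99.4]
2.25 [ 15.2 102.5]
2.4 [ 23.7 104.4]
```

```bash
python3 -c "
import cv2
im=cv2.imread('pics/w3.png');cv2.imwrite('pics/w3c.png',cv2.resize(im[60:320,190:450],None,fx=2.2,fy=2.2,interpolation=cv2.INTER_CUBIC))"
```

```text
(no output)
```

View pics/w3c.png

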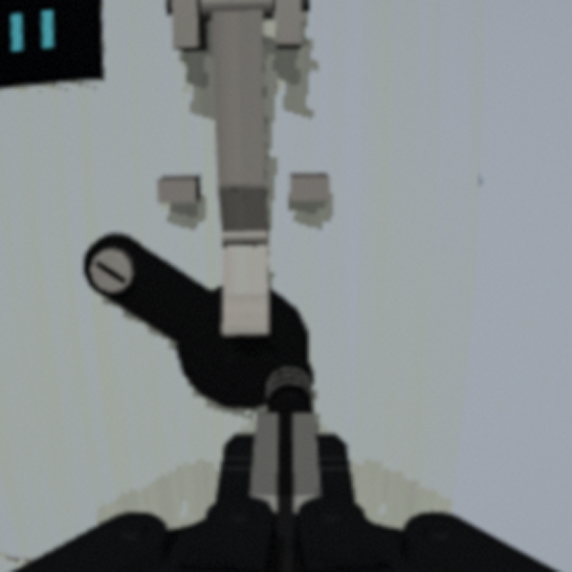

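The fingers closed empty: the knob at about pixel (321,233) stands just up-slope of them. The cover has hardly moved. I'll re-measure from this view.

```bash
python3 - <<'E'
from h import *
s,o,R,Rt=where()
W='wrist';f=lambda x,y:np.array([190+x/2.2,60+y/2.2])
pts=[(W,[.022,.036,.009],f(110,270)),(W,[.007,0,.015],f(246,335)),(W,[.04,.017,.009],f(179,203)),(W,[.04,-.017,.009],f(310,203))]
for n,q,uv in pts+[(W,[0,0,.025],f(288,385)),(W,[0,0,.025],f(288,372))]:
    a,d=ray(n,*uv,s); a=R.T@(a-o);d=R.T@d; print(q,a+d*(q[2]-a[2])/d[2])
fithead(pts,s)
print('tip px',proj(W,s['tool_pos'],s), 'crop',(proj(W,s['tool_pos'],s)-[190,60])*2.2)
E
```

```text
t 3.7167 port [-14.0962 -10.2834   5.144 ] w 0.11007423917193086 F [-0.0359  0.8956 -0.1801] ang err [-0.0034 -0.0028 -0.001 ]
[0.022, 0.036, 0.009] [0.0225 0.0362 0.009 ]
[0.007, 0, 0.015] [ 0.0064 -0.0003  0.015 ]
[0.04, 0.017, 0.009] [0.0401 0.0167 0.009 ]
[0.04, -0.017, 0.009] [ 0.0399 -0.0167  0.009 ]
[0, 0, 0.025] [-0.0032 -0.0111  0.025 ]
[0, 0, 0.025] [ 0.0004 -0.0111  0.025 ]
head [0.588  0.1983 1.7915] res px [[0.4, 0.5], [-0.7, -0.8], [-0.3, 0.2], [0.6, 0.2]]
tip px [319.4561 237.3116] crop [284.8033 390.0856]
```

Call:
apply_moves(
  deltas=[
    [0, 0, -0.04, 0, 0, 0, 1],
    [0.005, 0.003, -0.07, 0, 0, 0, 0.6],
    [0.005, 0.003, -0.07, 0, 0, -0.2, 0.6],
    [0.005, 0.003, -0.07, 0, 0, -0.4, 0.6],
    [0.005, 0.003, -0.07, 0, 0, -0.6, 0.6],
    [0.005, 0.003, -0.07, 0, 0, -0.8, 0.6],
    [0.005, 0.003, -0.07, 0, 0, -0.9, 0.6],
    [0.005, 0.003, -0.07, 0, 0, -1.0, 0.6],
  ],
)

```text
time: 4.38
tool_pos: [0.6117, 0.1553, 0.1404]
tcp_rot: [-0.803, -2.657, -0.691]
wrist_force: [-0.1, 0.9, -0.8]
width: 0.397
```

Call:
apply_moves(
  deltas=[
    [0, 0, 0, 0, 0, 0, 0.6],
    [0, 0, 0, 0, 0, 0, 0.6],
  ],
)

```text
time: 4.55
tool_pos: [0.6117, 0.1553, 0.1404]
tcp_rot: [-0.816, -2.652, -0.689]
wrist_force: [0.8, -0.1, -0.8]
width: 0.399
```

```bash
python3 - <<'E'
from h import *
import pickle
s,o,R,Rt=where(); print(s['q'])
im=vision.read_camera('wrist')[:,:,::-1];cv2.imwrite('pics/w4.png',im);pickle.dump(s,open('w4.pkl','wb'))
uv=proj('wrist',o+R@np.array([-.008,-.013,.025]),s);print(uv)
x,y=(uv-[90,80]).astype(int); y=max(y,0);print(x,y)
cv2.imwrite('pics/w4c.png',cv2.resize(im[y:y+160,x:x+180],None,fx=4,fy=4,interpolation=cv2.INTER_CUBIC)[:600])
E
```

```text
t 4.55 port [ -9.1631 -13.2621  74.5535] w 33.95501338479667 F [-0.6676 -0.742  -0.5009] ang err [-0.0029 -0.0045  0.7456]
[-0.1005  0.3272  1.7475  0.5468  1.3129 -1.2839]
[319.5455 208.3921]
229 128
```

View pics/w4c.png

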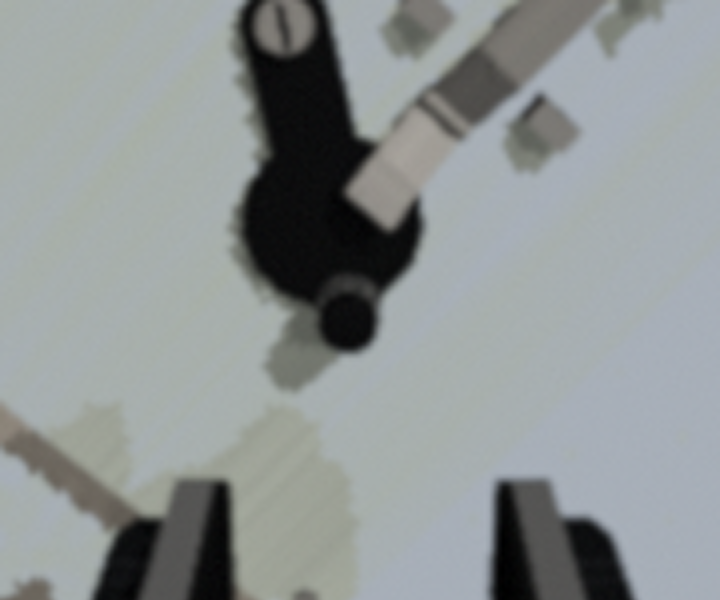

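The knob top is at crop (348,320), full-image pixel (316,208), close to where I predicted it. The pin and clip are clear.

```bash
python3 - <<'E'
from h import *
import pickle
s=pickle.load(open('w4.pkl','rb'));o,R=head(np.load('head.npy'));Rt=np.c_[R[:,0],-R[:,1],-R[:,2]]
for u,v,z in [(316,208,.025),(229+285/4,128+22/4,.009),(229+387/4,128+230/4,.014)]:
    a,d=ray('wrist',u,v,s); a=R.T@(a-o);d=R.T@d; k=a+d*(z-a[2])/d[2];print(k)
s=where()[0]
print('tip px',proj('wrist',s['tool_pos'],s))
Rz=Rt@Rn.from_rotvec([0,0,-1.0]).as_matrix()
for z in(.045,.009): delta(o+R@np.array([-.009,-.0125,z]),Rz,s)
E
```

```text
[-0.0096 -0.0108  0.025 ]
[0.0229 0.036  0.009 ]
[ 0.0065 -0.0063  0.014 ]
t 4.6 port [ -9.1264 -13.2466  74.5201] w 34.242470296394664 F [-0.9849 -0.3147  0.2923] ang err [-0.003  -0.0045  0.7456]
tip px [318.5675 237.1733]
delta [ 0.0004 -0.0004  0.0295] [-0.0004 -0.0053 -0.2544] deg 14.578376610815212
delta [ 0.0003 -0.0004  0.0655] [-0.0004 -0.0053 -0.2544] deg 14.578376610815212
```

Call:
apply_moves(
  deltas=[
    [0, -0.001, 0.03, 0, 0, -0.12, 0.6],
    [0, -0.001, 0.03, 0, 0, -0.25, 0.6],
    [0, -0.001, 0.05, 0, 0, -0.25, 0.6],
    [0, -0.001, 0.065, 0, 0, -0.25, 0.6],
    [0, -0.001, 0.065, 0, 0, -0.25, 0.6],
  ],
)

```text
time: 5.02
tool_pos: [0.6, 0.1895, 0.0819]
tcp_rot: [-0.484, -2.777, -0.745]
wrist_force: [-0.5, 0.6, -0.3]
width: 0.399
```

Call:
apply_moves(
  deltas=[
    [0, 0, 0, 0, 0, 0, 0.8],
    [0, 0, 0, 0, 0, 0, 1],
    [0, 0, 0, 0, 0, 0, 1],
    [0, 0, 0, 0, 0, 0, 1],
    [0, 0, 0, 0, 0, 0, 1],
  ],
  squeeze=20,
)

```text
time: 5.43
tool_pos: [0.6039, 0.188, 0.086]
tcp_rot: [-0.483, -2.785, -0.749]
wrist_force: [0.7, 0.7, -0.1]
width: -0.001
```

```bash
python3 - <<'E'
from h import *
s,o,R,Rt=where();print(s['torque'])
im=vision.read_camera('wrist')[:,:,::-1];cv2.imwrite('pics/w5.png',im)
E
```

```text
t 5.4333 port [ -9.4446 -13.0177  10.6458] w -0.10549286987422621 F [ 0.3441 -0.824  -0.384 ] ang err [-0.0011 -0.0036  0.9995]
[-0.2427 -0.104  -0.0571]
```

```bash
python3 -c "
import cv2
im=cv2.imread('pics/w5.png');cv2.imwrite('pics/w5c.png',cv2.resize(im[150:330,220:420],None,fx=3,fy=3,interpolation=cv2.INTER_CUBIC))"
```

```text
(no output)
```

View pics/w5c.png

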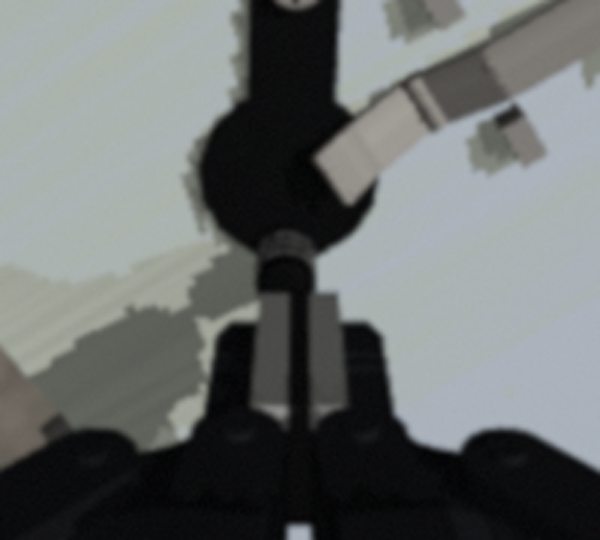

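The fingers are shut with their visible ends at row ~248. That is the same row as in the earlier view, whereas the TCP projects to row 237, so I'll check where the finger ends really are in the tool frame.

```bash
python3 - <<'E'
from h import *
s=where()[0];Rm=Rn.from_rotvec(s['tcp_rot']).as_matrix()
for x in(-.011,-.005,0,.005,.011):
  print(x,[(z,proj('wrist',s['tool_pos']+Rm@np.array([x,0,z]),s)[1].round(0)) for z in(0,-.01,-.02,-.03,-.04,-.05)])
print(bot.tcp_to_grasp,dir(bot))
E
```

```text
t 5.4833 port [ -9.4764 -12.8584  10.4736] w 0.13636870401887413 F [0.0703 0.6224 0.0999] ang err [-0.0013 -0.0038  0.9995]
-0.011 [(0, np.float64(252.0)), (-0.01, np.float64(260.0)), (-0.02, np.float64(269.0)), (-0.03, np.float64(278.0)), (-0.04, np.float64(288.0)), (-0.05, np.float64(300.0))]
-0.005 [(0, np.float64(244.0)), (-0.01, np.float64(252.0)), (-0.02, np.float64(260.0)), (-0.03, np.float64(269.0)), (-0.04, np.float64(279.0)), (-0.05, np.float64(290.0))]
0 [(0, np.float64(237.0)), (-0.01, np.float64(244.0)), (-0.02, np.float64(252.0)), (-0.03, np.float64(261.0)), (-0.04, np.float64(271.0)), (-0.05, np.float64(282.0))]
0.005 [(0, np.float64(230.0)), (-0.01, np.float64(237.0)), (-0.02, np.float64(244.0)), (-0.03, np.float64(253.0)), (-0.04, np.float64(262.0)), (-0.05, np.float64(273.0))]
0.011 [(0, np.float64(221.0)), (-0.01, np.float64(227.0)), (-0.02, np.float64(235.0)), (-0.03, np.float64(243.0)), (-0.04, np.float64(252.0)), (-0.05, np.float64(262.0))]
-0.0187 ['MotionError', '__class__', '__delattr__', '__dict__', '__dir__', '__doc__', '__eq__', '__format__', '__ge__', '__getattribute__', '__getstate__', '__gt__', '__hash__', '__init__', '__init_subclass__', '__le__', '__lt__', '__module__', '__ne__', '__new__', '__reduce__', '__reduce_ex__', '__repr__', '__setattr__', '__sizeof__', '__str__', '__subclasshook__', '__weakref__', 'tcp_to_grasp']
```

Call:
apply_moves(
  deltas=[
    [0, 0, 0.002, 0, 0, 0, 1],
    [0, 0, 0.004, 0, 0, 0, 1],
    [0, 0, 0.005, 0, 0, 0, 1],
    [0, 0, 0.005, 0, 0, 0, 1],
  ],
)

```text
time: 5.82
tool_pos: [0.602, 0.1911, 0.0805]
tcp_rot: [-0.482, -2.783, -0.748]
wrist_force: [-0.3, 0.3, -0.0]
width: -0.001
```

```bash
python3 - <<'E'
from h import *
where()
E
```

```text
t 5.8167 port [ -9.4403 -11.9293   4.156 ] w -0.09933706742156792 F [ 0.2695  0.2087 -0.2229] ang err [-0.0028 -0.0053  0.9992]
```

Call:
apply_moves(
  deltas=[
    [0, 0, 0.002, 0, 0, 0, 1],
    [0, 0, 0.004, 0, 0, 0, 1],
    [0, 0, 0.006, 0, 0, 0, 1],
    [0, 0, 0.006, 0, 0, 0, 1],
  ],
)

```text
time: 6.15
tool_pos: [0.6012, 0.1943, 0.0753]
tcp_rot: [-0.482, -2.782, -0.748]
wrist_force: [-0.2, -0.2, 0.1]
width: 0.002
```

```bash
python3 - <<'E'
from h import *
where()
im=vision.read_camera('wrist')[:,:,::-1];cv2.imwrite('pics/w6.png',im)
E
```

```text
t 6.15 port [ -9.453  -11.843   -2.0227] w 0.20070706503634242 F [-0.0558  0.2217  0.177 ] ang err [-0.003  -0.0054  0.9991]
```

Call:
apply_moves(
  deltas=[
    [0, 0, 0.002, 0, 0, 0, 1],
    [0, 0, 0.004, 0, 0, 0, 1],
    [0, 0, 0.006, 0, 0, 0, 1],
    [0, 0, 0.006, 0, 0, 0, 1],
  ],
)

```text
time: 6.53
tool_pos: [0.6011, 0.1971, 0.0709]
tcp_rot: [-0.482, -2.784, -0.748]
wrist_force: [-0.6, -1.0, 0.0]
width: 0.003
```

```bash
python3 - <<'E'
from h import *
where()
im=vision.read_camera('wrist')[:,:,::-1];cv2.imwrite('pics/w7.png',im)
cv2.imwrite('pics/w7c.png',np.hstack([cv2.resize(cv2.imread(f'pics/w{i}.png')[150:330,250:380],None,fx=3,fy=3,interpolation=cv2.INTER_CUBIC) for i in(5,7)]))
E
```

```text
t 6.5333 port [ -9.4093 -12.3436  -7.2181] w 0.2599710041174961 F [-0.6826  0.8309  0.4662] ang err [-0.0023 -0.0046  0.9996]
```

View pics/w7c.png

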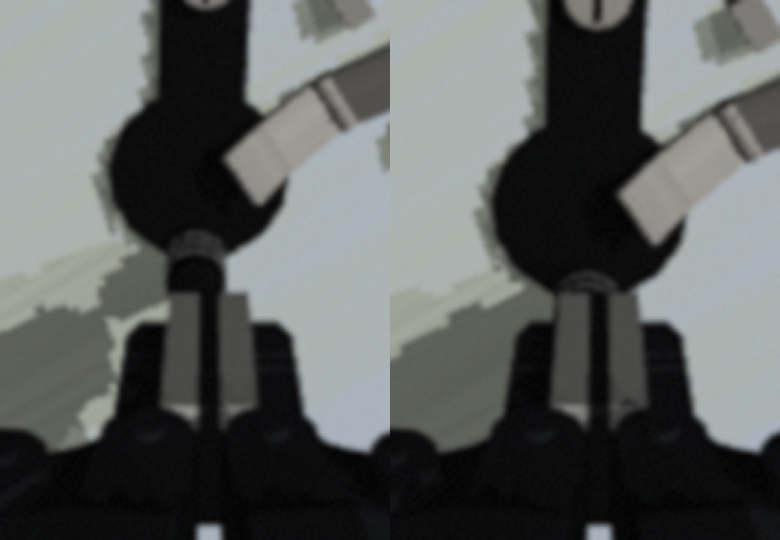

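The right-hand view, 18 mm lower, shows the finger ends now covering the knob top with no contact force. So the real finger ends sit well behind the reported TCP, by about 35 mm. I'll keep probing for contact.

Call:
apply_moves(
  deltas=[
    [0, 0, 0.001, 0, 0, 0, 1],
    [0, 0, 0.002, 0, 0, 0, 1],
    [0, 0, 0.003, 0, 0, 0, 1],
    [0, 0, 0.003, 0, 0, 0, 1],
  ],
)

```text
time: 6.92
tool_pos: [0.6017, 0.1981, 0.0707]
tcp_rot: [-0.481, -2.785, -0.75]
wrist_force: [-2.5, -6.1, 11.0]
width: 0.003
```

Call:
apply_moves(
  deltas=[
    [0, 0, 0.001, 0, 0, 0, 1],
    [0, 0, 0.002, 0, 0, 0, 1],
    [0, 0, 0.003, 0, 0, 0, 1],
    [0, 0, 0.003, 0, 0, 0, 1],
  ],
)

```text
time: 7.25
tool_pos: [0.6023, 0.1992, 0.0707]
tcp_rot: [-0.479, -2.787, -0.751]
wrist_force: [-5.1, -10.2, 20.3]
width: 0.001
```

Call:
apply_moves(
  deltas=[
    [0, 0, -0.015, 0, 0, 0, 1],
    [0, 0, -0.015, 0, 0, 0, 0.65],
    [0, 0, -0.015, 0, 0, 0, 0.65],
    [0, 0, -0.015, 0, 0, 0, 0.65],
    [0, 0, 0, 0, 0, 0, 0.65],
    [0, 0, 0.012, 0, 0, 0, 0.65],
    [0, 0, 0.012, 0, 0, 0, 0.65],
  ],
)

```text
time: 7.83
tool_pos: [0.5979, 0.2074, 0.0532]
tcp_rot: [-0.482, -2.782, -0.747]
wrist_force: [-0.3, -3.1, 2.5]
width: 0.35
```

```bash
python3 - <<'E'
from h import *
where()
E
```

```text
t 7.8333 port [ -9.7216 -11.5295 -27.8841] w 29.709978916809956 F [-1.134   0.9984  3.6937] ang err [-0.0037 -0.0056  0.9985]
```

Call:
apply_moves(
  deltas=[
    [0, 0, 0, 0, 0, 0, 0.8],
    [0, 0, 0, 0, 0, 0, 1],
    [0, 0, 0, 0, 0, 0, 1],
    [0, 0, 0, 0, 0, 0, 1],
    [0, 0, 0, 0, 0, 0, 1],
  ],
  squeeze=25,
)

```text
time: 8.25
tool_pos: [0.5981, 0.2069, 0.0544]
tcp_rot: [-0.482, -2.782, -0.747]
wrist_force: [2.0, 1.9, -3.6]
width: 0.128
```

```bash
python3 - <<'E'
from h import *
s,o,R,Rt=where()
p=(R.T@(s['tool_pos']-o))[:2]*1e3
c=np.array([22.,36]);v=p-c;r=np.hypot(*v);a0=np.arctan2(v[1],v[0]);print('r',r)
M=Rn.from_rotvec(s['tcp_rot']).as_matrix().T@R
for i in range(1,9):
    th=.12*i; k=c+r*np.array([np.cos(a0-th),np.sin(a0-th)])-p
    print((M@np.r_[k,0]).round(1),round(th,2))
E
```

```text
t 8.25 port [ -9.5486 -11.5977 -26.601 ] w 10.837900775745657 F [-0.6936 -2.3355 -3.8019] ang err [-0.0032 -0.0055  0.9987]
r 57.10389792251513
[ 0.5 -6.8  0. ] 0.12
[  1.8 -13.6   0. ] 0.24
[  3.9 -20.1   0. ] 0.36
[  6.8 -26.3   0. ] 0.48
[ 10.4 -32.1   0.1] 0.6
[ 14.7 -37.5   0.1] 0.72
[ 19.5 -42.3   0.1] 0.84
[ 25.  -46.5   0.2] 0.96
```

The knob is gripped (10.8 mm opening). Now I'll swing the cover, turning the tool with it.

Call:
apply_moves(
  deltas=[
    [0.0005, -0.007, 0, 0, 0, 0.12, 1],
    [0.002, -0.0135, 0, 0, 0, 0.24, 1],
    [0.004, -0.02, 0, 0, 0, 0.36, 1],
    [0.007, -0.0265, 0, 0, 0, 0.48, 1],
    [0.0105, -0.032, 0, 0, 0, 0.6, 1],
    [0.0145, -0.0375, 0, 0, 0, 0.72, 1],
    [0.0195, -0.0425, 0, 0, 0, 0.84, 1],
    [0.025, -0.0465, 0, 0, 0, 0.96, 1],
  ],
)

```text
time: 8.92
tool_pos: [0.5578, 0.1748, 0.0409]
tcp_rot: [-1.622, -2.113, -0.483]
wrist_force: [0.5, 1.9, -5.2]
width: 0.126
```

```bash
cat > arc.py <<'E'
from h import *
s,o,R,Rt=where();print(s['torque'],s['q'])
p=(R.T@(s['tool_pos']-o))[:2]*1e3
c=np.array([22.,36]);v=p-c;r=np.hypot(*v);a0=np.arctan2(v[1],v[0]);print('r',r,'angle',(np.arctan2(-36,-22)-a0)%6.283)
M=Rn.from_rotvec(s['tcp_rot']).as_matrix().T@R
for i in range(1,9):
    th=.12*i; k=c+57.5*np.array([np.cos(a0-th),np.sin(a0-th)])-p
    print((M@np.r_[k,0]).round(1),round(th,2))
E
python3 arc.py
```

```text
t 8.9167 port [-35.446   34.8809 -26.301 ] w 10.682917389801576 F [-1.2996 -0.9489 -5.3117] ang err [-0.0049 -0.003   0.0325]
[-0.5014 -0.3567 -0.2249] [-0.0772  0.3517  1.9285  0.5943  1.13   -0.6714]
r 57.45686503428646 angle 1.0027689298720102
[ 0.5 -6.9  0. ] 0.12
[  1.8 -13.6   0.1] 0.24
[  3.9 -20.2   0.1] 0.36
[  6.8 -26.5   0.1] 0.48
[ 10.4 -32.3   0.2] 0.6
[ 14.7 -37.7   0.2] 0.72
[ 19.6 -42.6   0.3] 0.84
[ 25.1 -46.8   0.3] 0.96
```

Call:
apply_moves(
  deltas=[
    [0.0005, -0.007, 0, 0, 0, 0.12, 1],
    [0.002, -0.0135, 0, 0, 0, 0.24, 1],
    [0.004, -0.02, 0, 0, 0, 0.36, 1],
    [0.007, -0.0265, 0, 0, 0, 0.48, 1],
    [0.0105, -0.032, 0, 0, 0, 0.6, 1],
    [0.0145, -0.0375, 0, 0, 0, 0.72, 1],
    [0.0195, -0.0425, 0, 0, 0, 0.84, 1],
    [0.025, -0.0465, 0, 0, 0, 0.96, 1],
  ],
)

```text
time: 9.58
tool_pos: [0.507, 0.1835, 0.0537]
tcp_rot: [-2.345, -1.092, -0.148]
wrist_force: [2.1, 2.0, -4.9]
width: 0.124
```

```bash
python3 arc.py
```

```text
t 9.5833 port [-11.8468  82.4377 -25.999 ] w 10.524744336073784 F [-1.3095 -2.4927 -4.9696] ang err [-0.0061 -0.0006 -0.9278]
[-0.3745 -0.3691 -0.2749] [-0.0689  0.2517  2.0344  0.599   1.1217  0.2909]
r 57.46361811356264 angle 1.9630222877927368
[ 0.5 -6.9  0. ] 0.12
[  1.8 -13.6   0.1] 0.24
[  3.9 -20.2   0.1] 0.36
[  6.8 -26.5   0.1] 0.48
[ 10.4 -32.3   0.2] 0.6
[ 14.7 -37.7   0.2] 0.72
[ 19.6 -42.6   0.2] 0.84
[ 25.1 -46.8   0.2] 0.96
```

Call:
apply_moves(
  deltas=[
    [0.0005, -0.007, 0, 0, 0, 0.12, 1],
    [0.002, -0.0135, 0, 0, 0, 0.24, 1],
    [0.004, -0.02, 0, 0, 0, 0.36, 1],
    [0.0055, -0.0235, 0, 0, 0, 0.42, 1],
    [0.0055, -0.0235, 0, 0, 0, 0.42, 1],
    [0.0055, -0.0235, 0, 0, 0, 0.42, 0.75],
    [0.0055, -0.0235, 0, 0, 0, 0.42, 0.75],
    [0.0055, -0.0235, 0, 0, 0, 0.42, 0.75],
  ],
)

```text
time: 10.25
tool_pos: [0.4944, 0.199, 0.0666]
tcp_rot: [-2.512, -0.588, 0.004]
wrist_force: [-0.0, 0.0, 0.0]
width: 0.252
```

Call:
apply_moves(
  deltas=[
    [0, 0, -0.03, 0, 0, 0, 0.75],
    [0, 0, -0.07, 0, 0, 0, 0.75],
    [0, 0, -0.11, 0, 0, 0, 0.6],
    [0, 0, -0.15, 0, 0, 0, 0.5],
    [0, 0, -0.19, 0, 0, 0, 0.5],
  ],
)

```text
time: 10.67
tool_pos: [0.5177, 0.0996, 0.2291]
tcp_rot: [-2.512, -0.588, 0.004]
wrist_force: [0.3, -0.1, -0.3]
width: 0.499
```

```bash
python3 - <<'E'
from h import *
s,o,R,Rt=where()
im=vision.read_camera('top')[:,:,::-1];cv2.imwrite('pics/top2.png',im)
# slide from w1: window & view target
import pickle
s1=pickle.load(open('w1.pkl','rb'))
w=onz('wrist',321,228.3,.009,s1);print('window',w)
# view: tool yaw 0 (x=+X, y=-Y), tip over fin ~ 36mm behind; TCP height .16
RS=np.array([[1,0,0],[0,-1,0],[0,0,-1.]])
delta([w[0]-.036,w[1],.20],RS,s)
for z in (0,):
  for n in('wrist',): print(s['q'])
E
```

```text
t 10.6667 port [  9.7708  90.862  167.304 ] w 42.41680564605608 F [-0.2388 -0.2623 -0.1597] ang err [-0.0054  0.0003 -1.3397]
window [ 0.5307 -0.0949  0.009 ]
delta [-0.1041  0.1517 -0.0733] [-0.5662  0.003   0.4473] deg 41.34529313678714
[-0.2137  0.0921  1.8579  0.503   1.4718  0.7748]
```

Call:
apply_moves(
  deltas=[
    [-0.104, 0.152, -0.073, -0.566, 0.003, 0.447, 0.5],
    [-0.104, 0.152, -0.073, -0.566, 0.003, 0.447, 0.5],
    [-0.104, 0.152, -0.073, -0.566, 0.003, 0.447, 0.5],
    [-0.104, 0.152, -0.073, -0.566, 0.003, 0.447, 0.5],
    [-0.104, 0.152, -0.073, -0.566, 0.003, 0.447, 0.5],
    [-0.104, 0.152, -0.073, -0.566, 0.003, 0.447, 0.5],
    [-0.104, 0.152, -0.073, -0.566, 0.003, 0.447, 0.5],
    [-0.104, 0.152, -0.073, -0.566, 0.003, 0.447, 0.5],
  ],
)

```text
time: 11.38
tool_pos: [0.4947, -0.0927, 0.198]
tcp_rot: [-3.139, -0.006, 0.0]
wrist_force: [0.5, -0.5, 0.2]
width: 0.498
```

```bash
python3 - <<'E'
from h import *
import pickle
s=status.read_state();im=vision.read_camera('wrist')[:,:,::-1];pickle.dump(s,open('w8.pkl','wb'));cv2.imwrite('pics/w8.png',im)
print(s['time'],s['tool_pos'],s['tcp_rot'],s['q'])
uv=proj('wrist',np.array([.53,-.095,.009]),s);print(uv)
t=cv2.resize(cv2.imread('pics/top2.png')[125:205,225:305],(320,320),interpolation=cv2.INTER_CUBIC)
cv2.imwrite('pics/w8c.png',np.hstack([cv2.resize(im[60:220,200:440],None,fx=2,fy=2,interpolation=cv2.INTER_CUBIC),t]))
E
```

```text
11.3833 [ 0.4947 -0.0927  0.198 ] [-3.1394 -0.0058  0.0004] [-0.2364 -0.063   1.9639  0.0022  1.2415  1.33  ]
[322.1881 138.7215]
```

View pics/w8c.png

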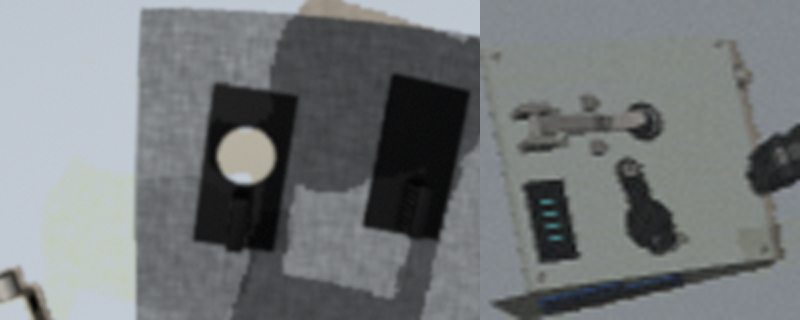

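The cover now stands aside with its disc to the left, and the port is bare under the clip toe. The slide's plate corners are at crop (213,84), (298,96), (275,250) and (193,241), its window is at (246,156), and its fin is at the tail.

```bash
python3 - <<'E'
from h import *
import pickle
s=pickle.load(open('w8.pkl','rb'))
f=lambda x,y:onz('wrist',200+x/2,60+y/2,.009,s)
c=[f(213,84),f(298,96),f(275,250),f(193,241)];w=f(246,156);print(np.array(c),w)
m=np.mean(c,0); print('centre',m,'L',np.linalg.norm(c[0]-c[3]),np.linalg.norm(c[1]-c[2]),'W',np.linalg.norm(c[0]-c[1]),np.linalg.norm(c[2]-c[3]))
v=(c[0]+c[1])-(c[2]+c[3]); a=np.arctan2(v[1],v[0]); v2=(c[0]+c[3])-(c[1]+c[2]);a2=np.arctan2(v2[1],v2[0])-np.pi/2
print('yaw',a,a2); u=np.array([np.cos(a),np.sin(a),0]); fin=m-u*.028; print('fin',fin,'fin from window',w-.036*u)
a=(a+a2)/2
RS=np.array([[np.cos(a),np.sin(a),0],[np.sin(a),-np.cos(a),0],[0,0,-1.]])
np.save('fin.npy',np.r_[fin[:2],a])
s=status.read_state()
# fingers end = TCP+34mm back ; finger tip at z=.014 -> TCP .014-.034
for z in(.06,-.022): delta([fin[0],fin[1],z],RS,s)
E
```

```text
[[ 0.5734 -0.0766  0.009 ]
 [ 0.5668 -0.126   0.009 ]
 [ 0.4732 -0.1141  0.009 ]
 [ 0.4787 -0.064   0.009 ]] [ 0.5309 -0.096   0.009 ]
centre [ 0.5231 -0.0952  0.009 ] L 0.09552098156717151 0.09433929856420596 W 0.049775508786441665 0.05039993498077692
yaw -0.12948928309256535 -0.12119958366032235
fin [ 0.4953 -0.0916  0.009 ] fin from window [ 0.4952 -0.0913  0.009 ]
delta [ 0.0005 -0.0012  0.1379] [-0.0022  0.0005  0.1283] deg 7.354432267036649
delta [ 0.0005 -0.001   0.2199] [-0.0022  0.0005  0.1283] deg 7.354432267036649
```

Call:
apply_moves(
  deltas=[
    [0, -0.001, 0.04, 0, 0, 0.07, 0.5],
    [0, -0.001, 0.08, 0, 0, 0.13, 0.5],
    [0, -0.001, 0.12, 0, 0, 0.13, 0.5],
    [0, -0.001, 0.16, 0, 0, 0.13, 0.5],
    [0, -0.001, 0.19, 0, 0, 0.13, 0.5],
    [0, -0.001, 0.21, 0, 0, 0.13, 0.5],
    [0, -0.001, 0.217, 0, 0, 0.13, 0.5],
    [0, -0.001, 0.217, 0, 0, 0.13, 0.5],
  ],
)

```text
time: 12.1
tool_pos: [0.4926, -0.0924, -0.0216]
tcp_rot: [-3.133, 0.204, 0.009]
wrist_force: [-0.5, 0.0, -0.2]
width: 0.497
```

Call:
apply_moves(
  deltas=[
    [0, 0, 0, 0, 0, 0, 0.8],
    [0, 0, 0, 0, 0, 0, 1],
    [0, 0, 0, 0, 0, 0, 1],
    [0, 0, 0, 0, 0, 0, 1],
    [0, 0, 0, 0, 0, 0, 1],
    [0, 0, 0, 0, 0, 0, 1],
  ],
  squeeze=60,
)

```text
time: 12.6
tool_pos: [0.497, -0.0933, -0.017]
tcp_rot: [3.134, -0.204, 0.006]
wrist_force: [-0.7, -0.9, 6.4]
width: 0.103
```

```bash
python3 - <<'E'
from h import *
s=status.read_state();print(s['time'],s['tool_pos'],s['tcp_rot'],s['width']*85,s['wrist_force'])
print(np.load('fin.npy'))
E
```

```text
12.6 [ 0.497  -0.0933 -0.017 ] [ 3.1343 -0.2044  0.0064] 8.781226623545486 [-0.679  -0.907   6.3699]
[ 0.4953 -0.0916 -0.1253]
```

The fin is gripped: it reads 8.8 mm and the reading is about 1.2 mm low. Next is the lift.

Call:
apply_moves(
  deltas=[
    [0, 0, -0.01, 0, 0, 0, 1],
    [0, 0, -0.04, 0, 0, 0, 1],
    [0, 0, -0.08, 0, 0, 0, 1],
    [0, 0, -0.12, 0, 0, 0, 1],
    [0, 0, -0.16, 0, 0, 0, 1],
    [0, 0, -0.2, 0, 0, 0, 1],
    [0, 0, -0.2, 0, 0, 0, 1],
  ],
)

```text
time: 13.18
tool_pos: [0.5005, -0.0941, 0.1915]
tcp_rot: [3.132, -0.204, 0.025]
wrist_force: [3.0, -0.2, 0.5]
width: 0.105
```

```bash
python3 - <<'E'
from h import *
import pickle
s,o,R,Rt=where();print(s['q'])
delta(o+R@np.array([-.105,0,.06]),Rt,s)
im=vision.read_camera('wrist')[:,:,::-1];cv2.imwrite('pics/w9.png',im);pickle.dump(s,open('w9.pkl','wb'))
m=(im[60:260,240:400].min(2)>140).astype(np.uint8)
n,l,st,c=cv2.connectedComponentsWithStats(m);print([(a.tolist(),(b+[240,60]).round(1).tolist()) for a,b in zip(st[1:],c[1:]) if a[4]>300])
Rm=Rn.from_rotvec(s['tcp_rot']).as_matrix()
print('expected window px',proj('wrist',s['tool_pos']+Rm@np.array([.0345,0,-.026]),s))
E
```

```text
t 13.1833 port [-166.9153  151.2661  233.3995] w 8.92847743767185 F [-0.4508 -2.8839  0.9199] ang err [ 0.5524  0.363  -1.8653]
[-0.2348 -0.0594  1.9727  0.0002  1.212   1.4661]
delta [ 0.0893 -0.1884  0.1154] [ 0.5524  0.363  -1.8653] deg 113.38733057566095
[([0, 0, 160, 200, 8594], [273.9, 135.2]), ([47, 103, 65, 58, 2708], [320.1, 190.2]), ([130, 109, 30, 37, 528], [383.6, 187.9]), ([126, 168, 34, 32, 1008], [383.1, 244.4])]
expected window px [320.5788 195.5855]
```

Call:
apply_moves(
  deltas=[
    [0.02, -0.03, -0.02, 0, 0, -0.12, 1],
    [0.04, -0.06, -0.03, 0, 0, -0.24, 1],
    [0.06, -0.09, -0.03, 0, 0, -0.36, 1],
    [0.075, -0.12, -0.03, 0, 0, -0.48, 1],
    [0.09, -0.15, -0.03, 0, 0, -0.6, 1],
    [0.09, -0.16, -0.03, 0, 0, -0.72, 1],
    [0.09, -0.16, -0.03, 0, 0, -0.84, 1],
    [0.09, -0.16, -0.03, 0, 0, -0.96, 1],
  ],
)

```text
time: 13.9
tool_pos: [0.6036, 0.0554, 0.2087]
tcp_rot: [-2.868, -1.277, 0.006]
wrist_force: [-0.2, -0.9, -0.4]
width: 0.103
```

Call:
apply_moves(
  deltas=[
    [0, 0, 0, 0, 0, -0.12, 1],
    [0, 0, 0, 0, 0, -0.24, 1],
    [0, 0, 0, 0, 0, -0.36, 1],
    [0, 0, 0, 0, 0, -0.48, 1],
    [0, 0, 0, 0, 0, -0.6, 1],
    [0, 0, 0, 0, 0, -0.72, 1],
    [0, 0, 0, 0, 0, -0.84, 1],
    [0, 0, 0, 0, 0, -0.96, 1],
  ],
)

```text
time: 14.57
tool_pos: [0.6033, 0.0541, 0.209]
tcp_rot: [-1.956, -2.454, 0.004]
wrist_force: [0.5, 0.2, -0.1]
width: 0.101
```

```bash
python3 - <<'E'
from h import *
s,o,R,Rt=where();print(s['q'],s['tool_pos'])
delta(o+R@np.array([-.105,0,.04]),Rt,s)
E
```

```text
t 14.5667 port [-54.8218  17.7101 183.9876] w 8.591955185332656 F [ 0.047  -0.527  -0.1228] ang err [-0.0028  0.5576 -0.0034]
[ 0.0482  0.1307  1.7434  0.0003  1.2712 -0.1767] [0.6033 0.0541 0.209 ]
delta [0.0337 0.0182 0.1487] [-0.0028  0.5576 -0.0034] deg 31.946741493923238
```

Call:
apply_moves(
  deltas=[
    [0.01, 0.005, 0.03, -0.003, 0.12, 0, 1],
    [0.02, 0.01, 0.06, -0.003, 0.24, 0, 1],
    [0.03, 0.018, 0.09, -0.003, 0.36, 0, 1],
    [0.034, 0.018, 0.12, -0.003, 0.48, 0, 1],
    [0.034, 0.018, 0.14, -0.003, 0.558, -0.003, 1],
    [0.034, 0.018, 0.149, -0.003, 0.558, -0.003, 1],
    [0.034, 0.018, 0.149, -0.003, 0.558, -0.003, 1],
    [0.034, 0.018, 0.149, -0.003, 0.558, -0.003, 1],
  ],
)

```text
time: 15.23
tool_pos: [0.6143, 0.0916, 0.0615]
tcp_rot: [-1.666, -2.082, -0.479]
wrist_force: [-0.4, 0.1, -0.2]
width: 0.102
```

```bash
python3 - <<'E'
from h import *
s,o,R,Rt=where();print(s['q'],s['tool_pos'])
delta(o+R@np.array([-.105,0,-.018]),Rt,s)
im=vision.read_camera('wrist')[:,:,::-1];cv2.imwrite('pics/w10.png',im)
cv2.imwrite('pics/w10c.png',cv2.resize(im[0:290,140:530],None,fx=2,fy=2,interpolation=cv2.INTER_CUBIC))
import pickle;pickle.dump(s,open('w10.pkl','wb'))
E
```

```text
t 15.2333 port [-104.1037   -1.4549   40.8308] w 8.65006052798268 F [ 0.065   0.365  -0.3218] ang err [ 0.0048  0.0004 -0.0048]
[-0.1954  0.4213  1.7806  0.5392  1.2359 -0.6745] [0.6143 0.0916 0.0615]
delta [-0.0009 -0.0017  0.0588] [ 0.0048  0.0004 -0.0048] deg 0.3923488100556118
```

View pics/w10c.png

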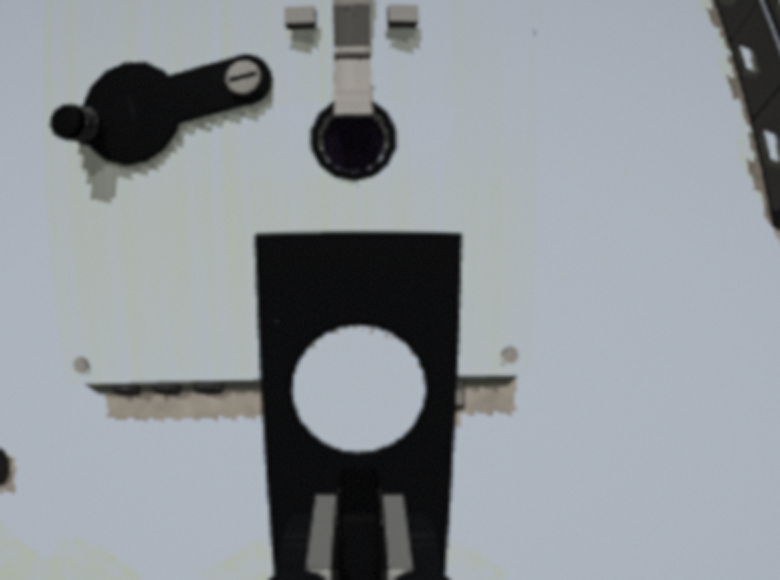

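The slide is held straight: its leading edge runs from crop (257,235) to (461,235) and its window is centred at (359,388). The port is at (353,139), just up-slope and bare.

```bash
python3 - <<'E'
from h import *
import pickle
s=pickle.load(open('w10.pkl','rb'));o,R=head(np.load('head.npy'));Rt=np.c_[R[:,0],-R[:,1],-R[:,2]]
f=lambda x,y:(140+x/2,y/2)
for nm,p,z in [('port',(353,139),0),('pin',(243,76),.009),('toe',(353,114),.014),('stopL',(301,29),.009),('stopR',(403,29),.009)]+[(n,p,z) for z in(.061,.067,.073) for n,p in [('leadL',(257,235)),('leadR',(461,235)),('win',(359,388))]]:
    a,d=ray('wrist',*f(*p),s); a=R.T@(a-o);d=R.T@d; print(nm,z,(a+d*(z-a[2])/d[2])*1e3)
print('TCP',R.T@(s['tool_pos']-o)*1e3)
E
```

```text
port 0 [ 0.0806 -0.1525  0.    ]
pin 0.009 [22.0771 35.7669  9.    ]
toe 0.014 [ 7.0167 -0.2393 14.    ]
stopL 0.009 [37.6541 16.6053  9.    ]
stopR 0.009 [ 37.3995 -16.6587   9.    ]
leadL 0.061 [-29.0729  23.671   61.    ]
leadR 0.061 [-29.3199 -27.1157  61.    ]
win 0.061 [-69.2868  -1.5169  61.    ]
leadL 0.067 [-28.7163  22.7182  67.    ]
leadR 0.067 [-28.9537 -26.0951  67.    ]
win 0.067 [-67.3676  -1.491   67.    ]
leadL 0.073 [-28.3596  21.7654  73.    ]
leadR 0.073 [-28.5875 -25.0745  73.    ]
win 0.073 [-65.4485  -1.4651  73.    ]
TCP [-104.1037   -1.4549   40.8308]
```

Call:
apply_moves(
  deltas=[
    [-0.001, -0.0015, 0.03, 0.005, 0, -0.005, 1],
    [-0.001, -0.0015, 0.05, 0.005, 0, -0.005, 1],
    [-0.001, -0.0015, 0.055, 0.005, 0, -0.005, 1],
    [-0.001, -0.0015, 0.055, 0.005, 0, -0.005, 1],
    [-0.001, -0.0015, 0.055, 0.005, 0, -0.005, 1],
  ],
)

```text
time: 15.7
tool_pos: [0.6088, 0.1192, 0.0169]
tcp_rot: [-1.657, -2.091, -0.479]
wrist_force: [0.9, -0.9, -0.5]
width: 0.1
```

Call:
apply_moves(
  deltas=[
    [0, 0, 0.001, 0, 0, 0, 1],
    [0, 0, 0.002, 0, 0, 0, 1],
    [0, 0, 0.002, 0, 0, 0, 1],
  ],
)

```text
time: 15.95
tool_pos: [0.6083, 0.1192, 0.014]
tcp_rot: [-1.659, -2.089, -0.479]
wrist_force: [-0.7, 0.1, -0.9]
width: 0.102
```

```bash
python3 -c "
from h import *
where()"
```

```text
t 15.95 port [-105.3182   -1.7952  -14.3577] w 8.657252400455354 F [-0.2787  0.624  -0.8418] ang err [0.0032 0.0011 0.002 ]
```

Call:
apply_moves(
  deltas=[
    [0, 0, 0.001, 0, 0, 0, 1],
    [0, 0, 0.002, 0, 0, 0, 1],
    [0, 0, 0.003, 0, 0, 0, 1],
    [0, 0, 0.003, 0, 0, 0, 1],
  ],
)

```text
time: 16.28
tool_pos: [0.6066, 0.1211, 0.01]
tcp_rot: [-1.658, -2.086, -0.477]
wrist_force: [0.0, 0.9, -0.7]
width: 0.1
```

```bash
python3 -c "
from h import *
s=where()[0]
im=vision.read_camera('wrist')[:,:,::-1];cv2.imwrite('pics/w11.png',im)
import pickle;pickle.dump(s,open('w11.pkl','wb'))
g=im[:200,150:500].max(2)<60
m=g.astype(np.uint8);n,l,st,c=cv2.connectedComponentsWithStats(m);print([(a.tolist(),(b+[150,0]).round(1).tolist()) for a,b in zip(st[1:],c[1:]) if a[4]>150])
"
```

```text
t 16.2833 port [-105.5419   -0.5913  -18.9287] w 8.483296505156114 F [ 0.4004 -0.2367 -1.074 ] ang err [ 0.0009 -0.      0.0008]
[([0, 0, 113, 76, 4494], [191.5, 34.4]), ([140, 32, 58, 52, 2255], [318.4, 57.2]), ([118, 117, 102, 83, 6145], [318.8, 148.8])]
```

Call:
apply_moves(
  deltas=[
    [0, 0, 0.001, 0, 0, 0, 1],
    [0, 0, 0.002, 0, 0, 0, 1],
    [0, 0, 0.003, 0, 0, 0, 1],
    [0, 0, 0.003, 0, 0, 0, 1],
  ],
)

```text
time: 16.67
tool_pos: [0.6071, 0.1218, 0.0092]
tcp_rot: [-1.657, -2.089, -0.478]
wrist_force: [-0.8, -5.6, 7.1]
width: 0.102
```

Call:
apply_moves(
  deltas=[
    [0, 0, 0.001, 0, 0, 0, 1],
    [0, 0, 0.0015, 0, 0, 0, 1],
    [0, 0, 0.0015, 0, 0, 0, 1],
  ],
)

```text
time: 16.92
tool_pos: [0.6072, 0.1218, 0.009]
tcp_rot: [-1.657, -2.09, -0.478]
wrist_force: [-3.6, -9.5, 13.4]
width: 0.104
```

```bash
python3 -c "
from h import *
where()"
```

```text
t 16.9167 port [-105.6222   -1.3335  -20.0261] w 8.82306150797109 F [-0.0576  5.6419 15.8911] ang err [0.0019 0.0012 0.0033]
```

Call:
apply_moves(
  deltas=[
    [0, 0, -0.003, 0, 0, 0, 1],
    [0.01, 0, -0.003, 0, 0, 0, 1],
    [0.02, 0, -0.003, 0, 0, 0, 1],
    [0.03, 0, -0.003, 0, 0, 0, 1],
    [0.035, 0, -0.003, 0, 0, 0, 1],
    [0.035, 0, -0.003, 0, 0, 0, 1],
  ],
)

```text
time: 17.42
tool_pos: [0.6002, 0.1527, 0.0292]
tcp_rot: [-1.656, -2.088, -0.479]
wrist_force: [0.1, -0.4, 5.1]
width: 0.101
```

```bash
python3 -c "
from h import *
s=where()[0]
im=vision.read_camera('wrist')[:,:,::-1];cv2.imwrite('pics/w12.png',im)
"
```

```text
t 17.4167 port [-68.0172  -1.4638 -19.7557] w 8.560630175592063 F [2.3426 0.0336 4.5988] ang err [ 0.002  -0.0007  0.0033]
```

Call:
apply_moves(
  deltas=[
    [0.007, 0, 0, 0, 0, 0, 1],
    [0.014, 0, 0, 0, 0, 0, 1],
    [0.021, 0, 0, 0, 0, 0, 1],
    [0.026, 0, 0, 0, 0, 0, 1],
    [0.03, 0, 0, 0, 0, 0, 1],
    [0.03, 0, 0, 0, 0, 0, 1],
  ],
)

```text
time: 17.97
tool_pos: [0.5951, 0.1751, 0.0436]
tcp_rot: [-1.659, -2.09, -0.478]
wrist_force: [3.2, -4.7, 2.5]
width: 0.099
```

```bash
python3 -c "
from h import *
s=where()[0]
im=vision.read_camera('wrist')[:,:,::-1];cv2.imwrite('pics/w13.png',im)
"
```

```text
t 17.9667 port [-40.9726  -1.5151 -19.6692] w 8.405375259381003 F [-3.1309 -2.0742  4.9537] ang err [0.0028 0.0024 0.0021]
```

Call:
apply_moves(
  deltas=[
    [0.001, -0.0005, 0, 0, 0, 0, 1],
    [0.002, -0.001, 0, 0, 0, 0, 1],
    [0.003, -0.001, 0, 0, 0, 0, 1],
    [0.004, -0.001, 0, 0, 0, 0, 1],
    [0.004, -0.001, 0, 0, 0, 0, 1],
  ],
)

```text
time: 18.43
tool_pos: [0.5937, 0.1774, 0.0453]
tcp_rot: [-1.66, -2.09, -0.477]
wrist_force: [2.7, -6.8, 1.6]
width: 0.104
```

```bash
python3 -c "
from h import *
s=where()[0]"
```

```text
t 18.4333 port [-37.8355  -0.6605 -19.6185] w 8.840043416895792 F [-5.3125 -1.1197  5.193 ] ang err [0.0032 0.0033 0.0017]
```

Call:
apply_moves(
  deltas=[
    [0.001, 0, 0, 0, 0, 0, 1],
    [0.002, 0, 0, 0, 0, 0, 1],
    [0.003, 0, 0, 0, 0, 0, 1],
    [0.003, 0, 0, 0, 0, 0, 1],
  ],
)

```text
time: 18.77
tool_pos: [0.5931, 0.1796, 0.0467]
tcp_rot: [-1.661, -2.09, -0.477]
wrist_force: [3.3, -7.7, 1.1]
width: 0.104
```

```bash
python3 -c "
from h import *
s=where()[0]"
```

```text
t 18.7667 port [-35.2142  -0.6223 -19.5898] w 8.831684026364394 F [-6.4121 -1.4474  5.2503] ang err [0.0032 0.0039 0.0018]
```

Call:
apply_moves(
  deltas=[
    [0.001, 0, 0, 0, 0, 0, 1],
    [0.002, 0, 0, 0, 0, 0, 1],
    [0.003, 0, 0, 0, 0, 0, 1],
    [0.003, 0, 0, 0, 0, 0, 1],
  ],
)

```text
time: 19.1
tool_pos: [0.5933, 0.1795, 0.0471]
tcp_rot: [-1.663, -2.094, -0.474]
wrist_force: [3.7, -14.0, -1.6]
width: 0.103
```

```bash
python3 -c "
from h import *
s=where()[0]
im=vision.read_camera('wrist')[:,:,::-1];cv2.imwrite('pics/w14.png',im)
cv2.imwrite('pics/w14c.png',np.hstack([cv2.resize(cv2.imread(f'pics/w{i}.png')[60:260,260:390],None,fx=3,fy=3,interpolation=cv2.INTER_CUBIC) for i in(13,14)]))
"
```

```text
t 19.1 port [-35.1368  -0.8052 -19.2412] w 8.7694767643666 F [-13.1157  -0.4501   6.3101] ang err [0.0041 0.0088 0.0022]
```

It is at the stops: x has stayed at −35.1 mm and the resisting force rose to 13 N. I'll relax, release and retreat.

Call:
apply_moves(
  deltas=[
    [-0.0015, 0, -0.0005, 0, 0, 0, 1],
    [-0.0025, 0, -0.001, 0, 0, 0, 1],
    [-0.0025, 0, -0.001, 0, 0, 0, 0.8],
    [-0.0025, 0, -0.001, 0, 0, 0, 0.75],
    [-0.0025, 0, -0.001, 0, 0, 0, 0.75],
    [-0.0025, 0, -0.001, 0, 0, 0, 0.75],
  ],
)

```text
time: 19.65
tool_pos: [0.5911, 0.1818, 0.048]
tcp_rot: [-1.657, -2.086, -0.476]
wrist_force: [0.2, -0.1, 0.2]
width: 0.247
```

Call:
apply_moves(
  deltas=[
    [0, 0, -0.01, 0, 0, 0, 0.75],
    [0, 0, -0.03, 0, 0, 0, 0.75],
    [0, 0, -0.06, 0, 0, 0, 0.75],
    [0, 0, -0.1, 0, 0, 0, 0.6],
    [0, 0, -0.14, 0, 0, 0, 0.5],
    [0, 0, -0.14, 0, 0, 0, 0.5],
  ],
)

```text
time: 20.15
tool_pos: [0.6143, 0.1054, 0.1758]
tcp_rot: [-1.664, -2.096, -0.489]
wrist_force: [1.2, -0.7, 0.4]
width: 0.499
```

```bash
python3 -c "
from h import *
import pickle
s=where()[0];print(s['q'])
im=vision.read_camera('wrist')[:,:,::-1];cv2.imwrite('pics/w15.png',im);pickle.dump(s,open('w15.pkl','wb'))
cv2.imwrite('pics/w15c.png',cv2.resize(im[0:290,160:500],None,fx=2,fy=2,interpolation=cv2.INTER_CUBIC))
t=vision.read_camera('top')[:,:,::-1];cv2.imwrite('pics/top3.png',t)
a=cv2.imread('pics/top0.png');d=cv2.absdiff(a,t).max(2);m=(d>40).astype(np.uint8)
n,l,st,c=cv2.connectedComponentsWithStats(m);print([x[:5].tolist() for x in st[1:] if x[4]>15])
"
```

```text
t 20.15 port [-32.1738  -4.5761 130.7315] w 42.41150180959404 F [-0.6239 -0.9677  0.8448] ang err [0.0139 0.0055 0.0059]
[-0.1749  0.294   1.7173  0.5209  1.3813 -0.5701]
[[347, 52, 27, 41, 213], [296, 78, 344, 322, 37539], [253, 146, 34, 43, 578], [358, 175, 11, 10, 92], [633, 269, 7, 7, 28], [423, 272, 10, 13, 26], [612, 276, 28, 19, 169], [627, 277, 10, 7, 44], [204, 293, 154, 107, 8171], [299, 311, 15, 36, 121], [313, 372, 15, 11, 36], [359, 381, 6, 19, 63]]
```

View pics/w15c.png

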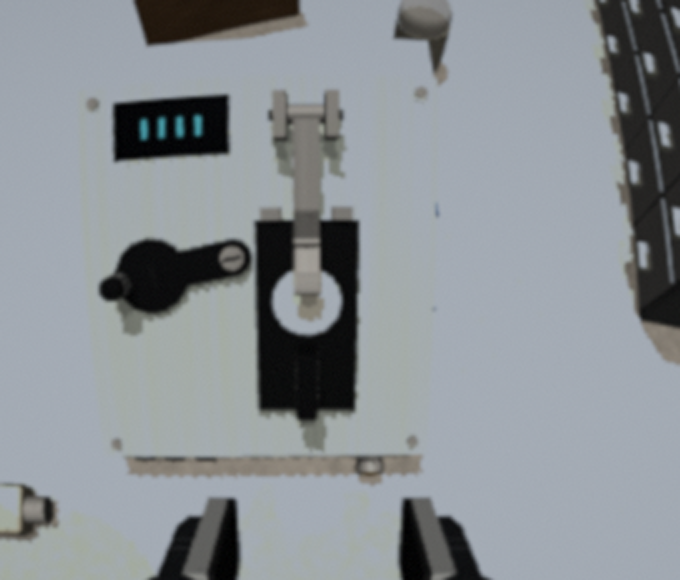

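The slide lies straight under the clip, with its leading edge (row 221) against both stops (row ~219). The window centre is at crop (307,301), the cover is aside, and the fingers are clear. One numeric check, then I'll hand in.

```bash
python3 -c "
from h import *
import pickle
s=pickle.load(open('w15.pkl','rb'));o,R=head(np.load('head.npy'))
def P(x,y,z):
    a,d=ray('wrist',160+x/2,y/2,s); a=R.T@(a-o);d=R.T@d; return ((a+d*(z-a[2])/d[2])*1e3).round(1)
for n,p in [('leadL',(257,221,.006)),('leadR',(358,221,.006)),('tailL',(260,410,.006)),('tailR',(355,409,.006)),('win',(307,301,.006)),('pin',(231,258,.009)),('knob',(112,288,.025))]:print(n,P(*p))
job.finish_job();print(status.read_state()['time'])
"
```

```text
leadL [39.6 23.6  6. ]
leadR [ 39.7 -24.6   6. ]
tailL [-56.3  23.8   6. ]
tailR [-55.7 -25.1   6. ]
win [ 0.3 -0.4  6. ]
pin [22.1 36.   9. ]
knob [11.3 91.2 25. ]
the job is handed in; nothing more can be done
the job is handed in; nothing more can be done
```

The job is handed in: the dust cover is swung aside and the round-window slide sits home under the clip, released. The hand-in reported no verdict.

**Cover:** I gripped its knob and turned it clockwise. The last camera check puts the knob at (11, 91) mm in the port's axes, about 2.4 rad, against the 2.1 rad needed.

**Slide:** I pushed it window end first up the panel until it met both stops. There x stopped advancing while the resisting force rose to 13 N. I then let go and backed the arm about 150 mm away along the panel's normal.
- **Position:** the last wrist-camera view puts the window at x = +0.3, y = −0.4 mm from the port. The leading edge is at x = 39.6 mm (stops at 40), and the slide is straight to about 0.01 rad.
- **Clip:** I could not read the clip angle. The view shows the clip lying over the slide.

**Disagreements:**
- **Finger ends:** they turned out to be about 34 mm behind the reported TCP. My first two grips on the knob closed above it, and I found the offset by probing for contact.
- **Panel edges:** the panel's lower corners looked about 5–7% narrower than the stated size, so I left them out of the head fit.

**Bystanders:** a before-and-after comparison of the top view showed no change at the other two slides or most of the bystanders. The arm was over part of that view, so pod_b and the near side of the bench were not separately checked.

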